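Close the link marking machine and start it

TASK

Get the marking machine going on the links already laid in it: with the fingertips, gripping nothing, gently push the blue tray into the machine until it is fully home, next push the orange hood sideways over it until it is fully shut, and only then press the green start button right down and let it go. Do not slam the tray or hood, do not press the red stop button, and leave the loose link, the screwdriver and the tape roll where they lie.

Things in the scene. Friction and masses are not known exactly. Their poses are not given: they have to be found in the camera images.
- machine: Fixed marking machine, 280 (x) x 340 (y) mm. Origin on the bench, 110 mm behind its front face, midway across; x points front to back, y to its left. Front face: x = -110 mm. Right half (y -170 to 0): white housing 74 mm high, x -110 to 110 mm. Left half (y 10 to 160): open bay of the tray. At the back (x 110 to 170): white laser unit 133 mm high. All else but the hood is under 80 mm high.
- tray (a joint): How far the blue tray sticks out of the machine's front, in m: 0 = fully home against its stop (its front flush with the machine's front face), up to 0.10 out. It slides along the machine's x axis only (pushing it home = pushing along the machine's +x), rubs with about 2.5 N and stays where it is left.
- tray_front (a point): Middle of the blue tray's plain flat front face (136 mm wide, 34 mm high, from 30 to 64 mm above the bench), which looks along the machine's -x; moves with the tray. The tray is a solid slab without a handle; three thin links lie fixed on it, their tops 68 mm above the bench. Axes as the machine's.
- hood (a joint): How far the orange hood is open, in m: 0 = fully shut over the bay against its stop, up to 0.14 open. It slides along the machine's y axis on top of the machine (shutting it = pushing along the machine's +y), rubs with about 2 N and stays where it is left.
- hood_side (a point): Middle of the orange hood's flat right-hand side face (150 mm long, from 78 to 106 mm above the bench), which looks along the machine's -y; moves with the hood; at machine y = 5 mm when shut. The hood is a solid block 150 (x) x 160 (y) x 28 mm, no handle, x -55 to 95 mm in the machine's frame.
- start (a joint): Travel of the green start button, in m: 0 = up, 0.006 = fully down; the spring takes about 4 N at full travel and lifts it again.
- start_top (a point): Centre of the top of the green start button (36 mm diameter, in a black collar of 52 mm), 62 mm above the bench when up. It is pressed straight down. It stands on a fixed grey box 70 x 70 x 40 mm, which is on one side of the machine (left or right).
- stop (a joint): Travel of the red stop button, in m, 0 = up. Not to be pressed.
- stop_top (a point): Centre of the top of the red stop button, which is built as the green one and stands on the same kind of grey box on the other side.
- loose_link: Loose bare aluminium link, 130 x 44 x 5 mm, lying flat on the bench in front of the machine; origin under its middle, x along it. To be left alone.
- screwdriver: Screwdriver lying on the bench, about 200 mm long, red handle 26 mm thick; origin on the bench under its middle, x along it towards the blade. To be left alone.
- tape_roll: Brown roll of tape standing flat on the bench, 90 mm outside diameter, 45 mm high; origin at the centre of its underside. To be left alone.

How it is judged:
On the way, in this order (a step that is already met when the one before it is completed fails the run):
1. the tray is pushed fully home while the hood is still open (value of joint tray below 0.004 m and value of joint hood above 0.02 m), for 0.2 s.
2. the hood is pushed fully shut over the tray (value of joint each of hood, tray below 0.004 m), for 0.2 s.
3. the green button is pressed right down, tray and hood being home (all of step 2 and value of joint start above 0.0045 m), for 0.05 s.
At the end, for the whole second after the job is handed in: Tray and hood both within 4 mm of their closed stops, the green button pressed (at least 4.5 mm) after that and up again (within 2 mm), the red one up (all of step 2 and value of joint each of start, stop below 0.002 m); the robot touches nothing.
It fails at once if the red stop button is pressed (over 2 mm) (value of joint stop above 0.002 m).
It fails at once if the green button is pressed (over 3 mm) before the tray and the hood are home (value of joint start above 0.003 m and value of joint any of tray, hood above 0.004 m).
It fails at once if the tray or the hood is slammed (over 0.35 m/s) (velocity of joint any of tray, hood below -0.35 m/s).
It fails at once if the loose link, the screwdriver or the tape roll is moved by more than 15 mm or lifted (distance of any of loose_link, screwdriver, tape_roll from where it was at the start of the episode above 0.015 m).
It also fails if it takes over 50 s, if anything falls off the work surface, if the arm or the gripper's body presses on something with over 40 N, if the wrist force passes 120 N, or if a joint passes its speed limit or range.

ROBOT

A 6-joint arm with a two-finger parallel gripper is mounted at the origin on the work surface. World frame = base frame: x ahead of the robot, y to its left, z up, the work surface at z = 0. Lengths are in m, angles in rad, forces in N, time in s.
With the tool pointing down it reaches from about 0.4 to 0.825 m from the base axis. Payload 7 kg.
Tool frame: the origin (TCP) lies at the very end of the fingers, on their centre line; the grasp point (between the pads) lies arm.hold_point_z behind it (arm.hold_point_z is the distance from the TCP to the grasp point, in m); z points along the fingers, y is the line along which they close (so a half turn about z gives the same grasp; the last joint's range is limited). The gripper opens to 88 mm and grips with 3 to 60 N. Pads are 19 mm wide; open, the fingers measure 130 mm over their backs; the gripper's body (78 mm by 193 mm) begins 47 mm behind the grasp point.
Start: joints at [-0.908, 0.359, 0.012, 0, -1.224, -0.288], TCP at [0.247, -0.628, 0.205] pointing down, gripper open.
Joint ranges: [-3.07, 3.07], [-1.43, 2.12], [-1.02, 1.25], [-3.03, 1.67], [-3.05, -0], [-3.03, 3.03]. Speed limits (rad/s): [2.39, 2.39, 3.01, 3.14, 3.14, 3.14].

INTERFACE

Orientations are given as [roll, pitch, yaw] about the fixed x, y, z axes, in that order (R = Rz(yaw) Ry(pitch) Rx(roll)).
In Python, from station import arm gives the robot as it stands.
- The arm moves only by the tool nudge_tcp, called after "Call:" as name([rows], argument=value, ...), one row to a line, values as JSON. Schema: {"type":"object","properties":{"rows":{"type":"array","items":{"type":"array","items":{"type":"array","items":{"type":"number"},"minItems":5,"maxItems":5},"minItems":1,"maxItems":20},"minItems":1,"maxItems":1},"grip_force":{"type":"number"},"only":{"type":"string"},"quiet":{"type":"boolean"},"lines":{"type":"string"}},"required":["rows"],"additionalProperties":false}. rows is a list that holds a single list of rows (three levels of brackets), with 1 to 20 rows, each of 5 numbers: the finger opening in m, then dx, dy, dz in a scale on which 1.0 is 750 mm, then a turn about the tool's z in normalised numbers (1 is 4 rad); each row is the pose to reach, as a shift and turn from the pose commanded when the call began, along the tool's axes at that moment; what a row does not reach only later rows make up. A row lasts 1/12 s, in which the tool goes at most 0.0417 m and 0.125 rad, less where a joint would pass 70% of its speed; a pose out of reach is approached as far as the arm can. The fingers move at their own pace and stop on an object; grip_force is the grip in N (left out, the last holds). Time passes only in rows, so rows that do not move let the fingers close. The tool returns the time, the measured TCP pose, the force, the opening and the grip force at its end. only (a regular expression) keeps the lines of the reply that match it, lines (a string "A,B") keeps lines A to B, and quiet returns only ok. Input that does not fit is refused with a message, and nothing moves.
- arm.get_state(): the state, without advancing time (a new reading comes with each control period).
- arm.grab_frame(name): name is "side" or "top" or "wrist"; returns the picture (384x512x3 uint8, red, green, blue); there is no depth.
- arm.camera_params(name): a dict with "fx", "fy", "cx", "cy" (pixels), "T" (4x4, takes a point from camera to world coordinates); the wrist camera has in their place "hand_eye" (4x4, takes a point from camera to tool coordinates, whose origin is the TCP and whose axes are the flange's). Camera axes: x right, y down, z forward; pixel columns grow to the right and rows downward; lengths in m; the calibration is good to about 2 mm. A picture is of the moment at which its call begins: read the wrist's pose just before it. camera_params takes no time and is no camera call.
- arm.job_done(): hands the job in; it is judged then, once.
The state is a dict: "t": time; "q": joint angles; "qd": joint speeds; "joint_efforts": joint torques, N m; "eef_pos": TCP position; "ee_rot": TCP orientation; "force": force on the tool from outside, world axes, zero at the start; "moment": the same for the moment, N m; "width": finger opening in m; "gripper_force": force on a finger pad.
Only numpy, scipy, OpenCV 4.12 (cv2) and the standard library are available. Lean on these libraries where they do the work, as an engineer would, in place of code of your own. Each camera call takes 0.05 s, during which the arm holds its last target. There are 200 camera calls.

## Working session

There is one attempt and no reset: what is moved stays moved. The work goes in short steps, Python scripts to look and compute and a tool call to move; the robot and the scene stay as the last step left them, time stands still between calls to the robot, and variables do not carry over. Pictures are saved under pics/ and viewed, at most 10 in all, crops included, and the job is handed in when it is done.

```bash
ls; mkdir -p pics; python3 - <<'E'
from station import arm
import cv2,numpy as np
np.set_printoptions(precision=4,suppress=True)
for n in("top","side"):
    f=arm.grab_frame(n); cv2.imwrite(f"pics/{n}0.png",f[:,:,::-1]); p=arm.camera_params(n);print(n,p)
s=arm.get_state();print(s["t"],s["eef_pos"],s["ee_rot"],s["width"])
E
```

```text
pics
station.py
top {'fx': 428.0928446702082, 'fy': 428.0928446702082, 'cx': 253.62954967499104, 'cy': 196.74875726305424, 'T': array([[ 0.0747, -0.9682,  0.2389,  0.3255],
       [-0.9972, -0.0741,  0.0115, -0.0197],
       [ 0.0066, -0.2391, -0.971 ,  1.0906],
       [ 0.    ,  0.    ,  0.    ,  1.    ]])}
side {'fx': 467.73249474081274, 'fy': 467.73249474081274, 'cx': 258.75227070487057, 'cy': 193.84729152249304, 'T': array([[-0.9346, -0.2584,  0.2443,  0.2455],
       [-0.3555,  0.6673, -0.6544,  0.861 ],
       [ 0.0061, -0.6985, -0.7156,  1.0383],
       [ 0.    ,  0.    ,  0.    ,  1.    ]])}
0.1 [ 0.2469 -0.6277  0.2038] [ 3.1402 -0.0001 -2.7669] 0.08721484027043898
```

View pics/top0.png

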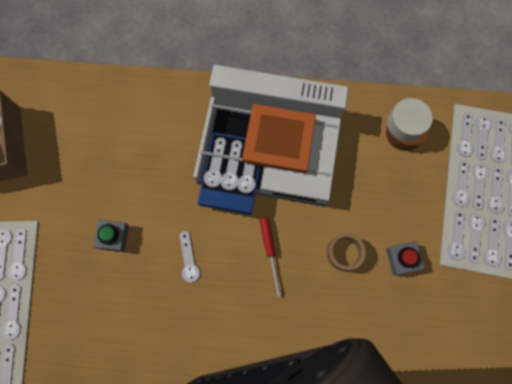

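View pics/side0.png

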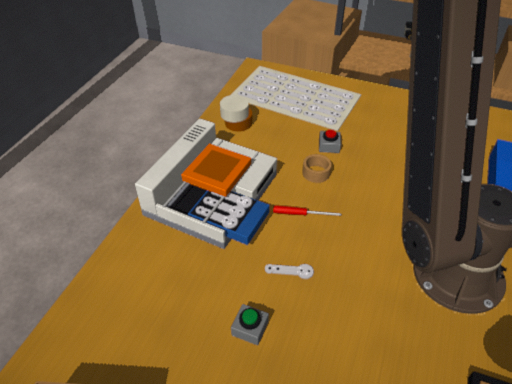

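The top view shows the machine in the centre, with the hood at (280,137), the tray's front edge around (228,203), green at (107,233), red at (409,257), the screwdriver at (270,257), the link at (189,257) and the tape at (347,252). The side view shows the same layout. Next I'll measure with masks.

```bash
cat > h.py <<'E'
import cv2,numpy as np
from station import arm
np.set_printoptions(precision=4,suppress=True)
def ray(n,uv):
    p=arm.camera_params(n);T=p["T"];d=T[:3,:3]@np.array([(uv[0]-p["cx"])/p["fx"],(uv[1]-p["cy"])/p["fy"],1]);return T[:3,3],d
def plane(n,uv,z):
    o,d=ray(n,uv);return o+d*(z-o[2])/d[2]
def tri(a,b):
    (o1,d1),(o2,d2)=ray("top",a),ray("side",b)
    s=np.linalg.lstsq(np.c_[d1,-d2],o2-o1,rcond=None)[0];p,q=o1+s[0]*d1,o2+s[1]*d2
    return (p+q)/2,np.linalg.norm(p-q)
R={"orange":((5,150,90),(16,255,255)),"blue":((105,120,40),(125,255,255)),"green":((50,100,50),(85,255,255)),"red":((0,180,90),(4,255,255))}
def blobs(img,c,amin=60):
    m=cv2.inRange(cv2.cvtColor(img,cv2.COLOR_RGB2HSV),*map(np.array,R[c]))
    return sorted([k for k in cv2.findContours(m,cv2.RETR_EXTERNAL,cv2.CHAIN_APPROX_NONE)[0] if cv2.contourArea(k)>amin],key=cv2.contourArea)[::-1]
E
python3 - <<'E'
from h import *
I={n:cv2.cvtColor(cv2.imread(f"pics/{n}0.png"),cv2.COLOR_BGR2RGB) for n in("top","side")}
for n in I:
    f=I[n]
    for c in R:
        for k in blobs(f,c)[:4]:
            m=cv2.moments(k);print(n,c,cv2.contourArea(k),m["m10"]/m["m00"],m["m01"]/m["m00"],cv2.approxPolyDP(k,2.5,True)[:,0].tolist()if c in("orange","blue")and cv2.contourArea(k)>400 else cv2.boundingRect(k))
a=cv2.resize(I["top"][55:220,185:355],None,fx=3.5,fy=3.5,interpolation=2)
cv2.imwrite("pics/c1.png",a[:,:,::-1])
E
```

```text
top orange 3589.0 278.6685706324882 137.2149159468747 [[254, 104], [243, 160], [306, 170], [314, 115]]
top blue 895.5 226.33333333333334 200.00483900986413 [[202, 187], [200, 204], [250, 213], [255, 189], [250, 196]]
top blue 103.5 223.57165861513684 137.0354267310789 (209, 132, 36, 19)
top green 160.5 105.84527518172376 233.09553478712354 (99, 226, 15, 15)
top red 227.5 266.4029304029304 235.75238095238095 (260, 218, 14, 38)
top red 152.0 409.734649122807 256.48355263157896 (402, 250, 16, 14)
side orange 2124.5 215.9339452420177 169.40856672158154 [[209, 143], [181, 174], [182, 180], [225, 196], [250, 164], [250, 158]]
side orange 2012.0 376.3998508946322 55.85569913850232 [[339, 68], [343, 66], [379, 76], [387, 71], [408, 69], [410, 44], [359, 35]]
side orange 205.0 501.39105691056903 92.60487804878049 (491, 80, 21, 21)
side orange 161.5 238.92776057791534 123.99174406604746 (225, 108, 27, 23)
side blue 916.0 500.8517103347889 164.90775109170306 [[498, 140], [490, 155], [488, 183], [511, 190], [511, 143]]
side blue 827.0 247.76844014510277 222.88109633212414 [[268, 205], [254, 200], [235, 230], [207, 222], [223, 228], [228, 237], [247, 243], [268, 212]]
side blue 84.0 196.79761904761904 206.85119047619048 (188, 191, 20, 30)
side green 180.5 249.31671283471837 316.32779316712833 (242, 309, 16, 16)
side red 179.5 289.58310120705664 209.91643454039 (274, 206, 33, 9)
```

View pics/c1.png

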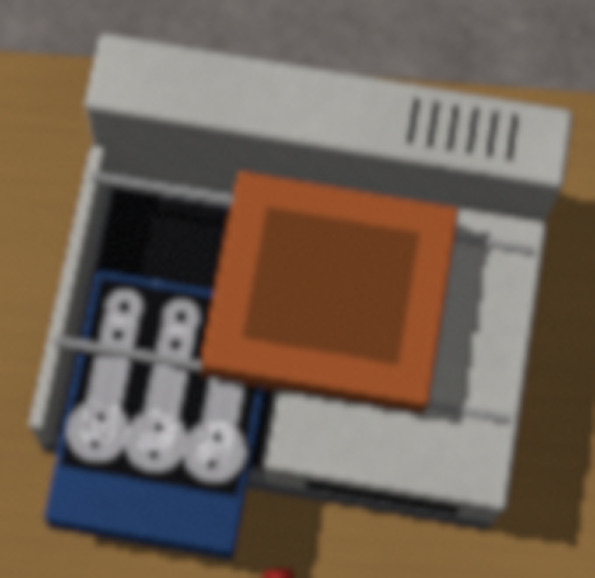

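The crop shows the hood's top corners at crop pixels (237,171), (457,208), (428,404) and (203,360). The tray's front bottom edge runs from (50,520) to (235,555). I'll cast those points and triangulate the buttons.

```bash
python3 - <<'E'
from h import *
I={n:cv2.cvtColor(cv2.imread(f"pics/{n}0.png"),cv2.COLOR_BGR2RGB) for n in("top","side")}
c=lambda u,v:(185+(u-1.25)/3.5,55+(v-1.25)/3.5)
H=[c(237,171),c(457,208),c(428,402),c(203,360)]
S=[(225,196-6),(181,174),(209,143),(250,158)]  # side, hood: front-left.. printed to identify
P=np.array([plane("top",u,.106) for u in H]);print("hood top",P,np.linalg.norm(np.roll(P,-1,0)-P,axis=1))
Q=np.array([plane("side",u,.106) for u in S]);print("hood side",Q)
o,d=P.mean(0),(P[0]+P[1]-P[2]-P[3]);e=(P[0]+P[3]-P[1]-P[2]);print("yaw",np.arctan2(d[1],d[0]),np.arctan2(-e[0],e[1]))
for z in(.03,.064):
  T=[plane("top",c(*u),z) for u in((50,520),(235,555))];print("tray",z,*T,np.linalg.norm(T[0]-T[1]))
# machine front right corner top (z .074) and left
print("housing front corners", plane("top",c(268,470),.074),plane("top",c(503,507),.074))
print("laser top corners",plane("top",c(100,36),.133),plane("top",c(570,110),.133))
print("hood tri",tri(H[3],(181,174)), tri(H[0],(181,174)),tri(H[1],(209,143)),tri(H[2],(250,158)),tri(H[3],(225,190)))
def cen(n,col,i=0):
    m=cv2.moments(blobs(I[n],col)[i]);return m["m10"]/m["m00"],m["m01"]/m["m00"]
print("green",tri(cen("top","green"),cen("side","green")),plane("top",cen("top","green"),.062))
print("red",plane("top",cen("top","red",1),.062))
for n,u in(("link",(189,257)),("sd handle end",(266,219)),("sd tip",(281,295)),("tape",(347,252))):print(n,plane("top",u,.01))
E
```

```text
hood top [[ 0.8073  0.0131  0.106 ]
 [ 0.7909 -0.1451  0.106 ]
 [ 0.645  -0.131   0.106 ]
 [ 0.6634  0.0258  0.106 ]] [0.159  0.1466 0.1579 0.1444]
hood side [[ 0.6574  0.0285  0.106 ]
 [ 0.8027  0.0146  0.106 ]
 [ 0.7868 -0.1424  0.106 ]
 [ 0.6419 -0.123   0.106 ]]
yaw -0.09233088570210704 -0.11006375511785484
tray 0.03 [0.559  0.1301 0.03  ] [ 0.5434 -0.0057  0.03  ] 0.13672315889495093
tray 0.064 [0.5516 0.1253 0.064 ] [ 0.5364 -0.0062  0.064 ] 0.13234026026941695
housing front corners [ 0.5968 -0.0248  0.074 ] [ 0.5827 -0.1904  0.074 ]
laser top corners [0.8907 0.1172 0.133 ] [ 0.8589 -0.2181  0.133 ]
hood tri (array([0.7186, 0.0407, 0.1312]), np.float64(0.1245492119413081)) (array([0.8058, 0.0129, 0.1047]), np.float64(0.003892901445343905)) (array([ 0.7901, -0.1455,  0.1037]), np.float64(0.003432127690655477)) (array([ 0.6466, -0.132 ,  0.0977]), np.float64(0.002135880106679099)) (array([0.6615, 0.0256, 0.1033]), np.float64(0.005400534426982334))
green (array([0.4606, 0.3442, 0.0554]), np.float64(0.002657572606421961)) [0.4611 0.3421 0.062 ]
red [ 0.4601 -0.3919  0.062 ]
link [0.4237 0.1432 0.01  ]
sd handle end [ 0.5352 -0.043   0.01  ]
sd tip [ 0.3482 -0.0927  0.01  ]
tape [ 0.4662 -0.2526  0.01  ]
```

The sizes agree with the text: the hood comes out at 158x146, the tray at 137 wide, and the machine yaw is about -0.10. The tray is about 56 mm out and the hood about 105 mm open. Next I'll close the fingers, align the tool with the machine and go in front of the tray.

```bash
cat > g.py <<'E'
import sys;from h import *
# machine-aligned coords (xm,ym,z) of target -> shift in tool axes
from scipy.spatial.transform import Rotation as Ro
X=np.array([np.cos(.1),-np.sin(.1),0]);Y=np.array([np.sin(.1),np.cos(.1),0])
s=arm.get_state();R_=Ro.from_euler("xyz",s["ee_rot"]).as_matrix();p=np.array(s["eef_pos"])
print("t",s["t"],"machine coords",p@X,p@Y,p[2],"tool x angle",np.arctan2(R_[1,0],R_[0,0]),"F",s["force"],"hold",arm.hold_point_z,"q6",s["q"][5])
for a in sys.argv[1:]:
    m=np.array(eval(a));w=m[0]*X+m[1]*Y+[0,0,m[2]];print(a,"world",w,"tool shift",R_.T@(w-p))
E
python3 g.py "(.5,.117,.2)"
```

```text
t 0.1 machine coords 0.30835782197509554 -0.5999550002647146 0.2037543279021706 tool x angle -2.766921866314997 F [ 0.2123 -0.0997  0.3725] hold 0.0188 q6 -0.2881149967866155
(.5,.117,.2) world [0.5092 0.0665 0.2   ] tool shift [-0.4981  0.5501  0.0045]
```

Careful with the scale: shifts go in shares of 750 mm and turns go in shares of 4 rad. That gives: 0.55 m is 0.7333, 0.52 m is 0.6933, 0.475 rad is 0.1188.

Call:
nudge_tcp([
  [[0,-0.0373,0.0413,0,0.025],[0,-0.0733,0.0813,0,0.05],[0,-0.1107,0.1227,0,0.075],[0,-0.1467,0.1627,0,0.1],[0,-0.184,0.204,0,0.1188],[0,-0.2213,0.244,0,0.1188],[0,-0.2587,0.2853,0,0.1188],[0,-0.2947,0.3253,0,0.1188],[0,-0.332,0.3667,0,0.1188],[0,-0.3693,0.408,0,0.1188],[0,-0.4053,0.448,0,0.1188],[0,-0.4427,0.4893,0,0.1188],[0,-0.48,0.5293,0,0.1188],[0,-0.516,0.5707,0,0.1188],[0,-0.5533,0.6107,0,0.1188],[0,-0.5907,0.652,0,0.1188],[0,-0.6267,0.6933,0,0.1188],[0,-0.664,0.7333,0,0.1188],[0,-0.664,0.7333,0,0.1188]],
], grip_force=10)

```text
t: 1.68
eef_pos: [0.5114, 0.0712, 0.2041]
ee_rot: [3.141, 0.001, 3.045]
force: [0.4, -0.4, 0.6]
width: 0.0005
gripper_force: 0.0
```

```bash
python3 - <<'E'
from h import *
f=arm.grab_frame("wrist");cv2.imwrite("pics/w1.png",f[:,:,::-1])
E
python3 g.py "(.5,.117,.046)"
```

```text
t 1.7333 machine coords 0.5004779575619557 0.11960878966408336 0.20380627935233925 tool x angle 3.0451832200043327 F [0.0472 0.1855 0.1766] hold 0.0188 q6 -2.183565644998141
(.5,.117,.046) world [0.5092 0.0665 0.046 ] tool shift [ 0.0003 -0.0025  0.1578]
```

View pics/w1.png

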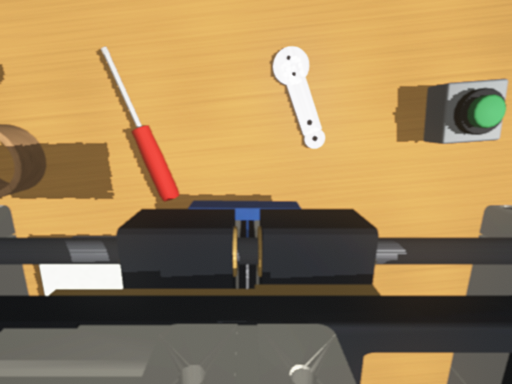

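The wrist view shows the tray's front edge from (190,203) to (298,203), just peeking out in front of the fingers. The link and screwdriver are clear. I'll cast that edge before going down.

```bash
cat > w.py <<'E'
import sys;from h import *
from scipy.spatial.transform import Rotation as Ro
X=np.array([np.cos(.1),-np.sin(.1),0]);Y=np.array([np.sin(.1),np.cos(.1),0])
s=arm.get_state();p=arm.camera_params("wrist");E=np.eye(4);E[:3,:3]=Ro.from_euler("xyz",s["ee_rot"]).as_matrix();E[:3,3]=s["eef_pos"];T=E@p["hand_eye"]
print("cam",T[:3,3])
for a in sys.argv[1:]:
    u,v,z=eval(a);d=T[:3,:3]@np.array([(u-p["cx"])/p["fx"],(v-p["cy"])/p["fy"],1]);w=T[:3,3]+d*(z-T[2,3])/d[2];print(a,w,"machine",w@X,w@Y)
E
python3 w.py "(192,202,.064)" "(298,202,.064)" "(192,202,.030)" "(487,112,.062)" "(306,95,.005)"
```

```text
cam [0.4443 0.0752 0.3839]
(192,202,.064) [0.5284 0.0022 0.064 ] machine 0.5255648614487516 0.05491983966709659
(298,202,.064) [0.5404 0.1264 0.064 ] machine 0.5250428583085784 0.1797322681534583
(192,202,.030) [ 0.5374 -0.0056  0.03  ] machine 0.5352309549152328 0.048087802386287314
(487,112,.062) [0.4583 0.3383 0.062 ] machine 0.42223046050759294 0.3824118709353638
(306,95,.005) [0.4176 0.1533 0.005 ] machine 0.4002405142173881 0.1942433173070118
```

The edge fits the bottom of the front face (138 mm wide at z=.03), so the front is at xm≈.538. The button agrees too. I'll go down with a little extra clearance.

Scaled: 0.157 m is 0.2093, 0.12 m is 0.16.

Call:
nudge_tcp([
  [[0,0.0133,0,0.04,0],[0,0.0133,0,0.08,0],[0,0.0133,0,0.12,0],[0,0.0133,0,0.16,0],[0,0.0133,0,0.1933,0],[0,0.0133,0,0.2093,0],[0,0.0133,0,0.2093,0],[0,0.0133,0,0.2093,0]],
])

```text
t: 2.4
eef_pos: [0.4987, 0.0662, 0.0473]
ee_rot: [-3.14, -0.001, 3.041]
force: [0.2, 0.6, 0.7]
width: 0.0008
gripper_force: 0.0
```

```bash
python3 - <<'E'
from h import *
f=arm.grab_frame("side")[150:340,130:360];cv2.imwrite("pics/s2.png",cv2.resize(f,None,fx=3,fy=3)[:,:,::-1])
E
python3 g.py "(.585,.117,.046)"
```

```text
t 2.45 machine coords 0.490368462680697 0.11623175339219942 0.048182066062188195 tool x angle 3.0412587261942625 F [-0.2558  0.4294  0.1599] hold 0.0188 q6 -2.1948326678160357
(.585,.117,.046) world [0.5938 0.058  0.046 ] tool shift [-0.0946  0.0008  0.0022]
```

View pics/s2.png

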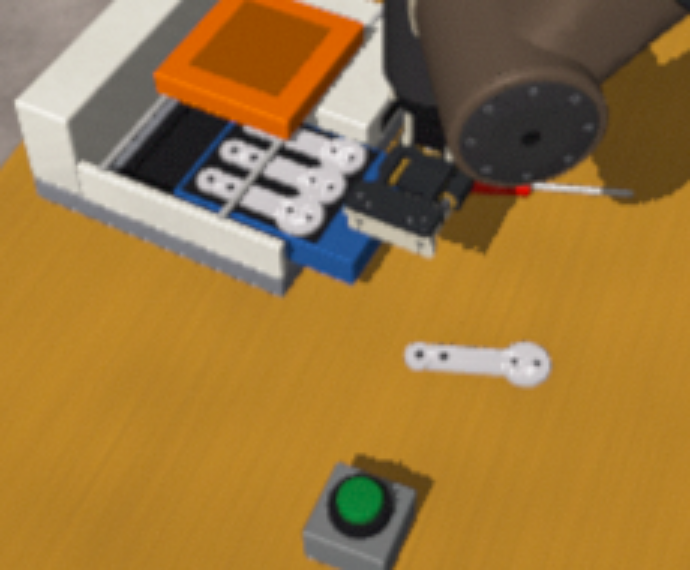

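The fingers stand just in front of the tray's front face, centred and with nothing in the way. I'll push gently.

Scaled: -0.082 m is -0.1093, -0.078 m is -0.104.

Call:
nudge_tcp([
  [[0,-0.0107,0,0,0],[0,-0.0213,0,0,0],[0,-0.032,0,0,0],[0,-0.0427,0,0,0],[0,-0.0533,0,0,0],[0,-0.064,0,0,0],[0,-0.0747,0,0,0],[0,-0.0853,0,0,0],[0,-0.096,0,0,0],[0,-0.104,0,0,0],[0,-0.1093,0,0,0],[0,-0.1093,0,0,0]],
])

```text
t: 3.45
eef_pos: [0.5816, 0.0587, 0.0474]
ee_rot: [-3.141, 0.0, 3.041]
force: [0.2, -0.4, 0.8]
width: 0.0005
gripper_force: 0.0
```

```bash
python3 g.py
```

```text
t 3.45 machine coords 0.5727908981686848 0.11648305462789289 0.04735356975576423 tool x angle 3.0411742118204854 F [ 0.1565 -0.3792  0.7908] hold 0.0188 q6 -2.106360188235942
```

Scaled: -0.014 m is -0.0187, -0.011 m is -0.0147.

Call:
nudge_tcp([
  [[0,-0.0053,0,0,0],[0,-0.0107,0,0,0],[0,-0.0147,0,0,0],[0,-0.0187,0,0,0]],
])

```text
t: 3.78
eef_pos: [0.595, 0.0575, 0.0477]
ee_rot: [3.141, 0.0, 3.042]
force: [-0.3, 0.4, -0.2]
width: 0.0005
gripper_force: 0.0
```

```bash
python3 - <<'E'
from h import *
f=arm.grab_frame("side")[150:290,130:330];cv2.imwrite("pics/s3.png",cv2.resize(f,None,fx=4,fy=4)[:,:,::-1])
E
python3 g.py
```

```text
t 3.8333 machine coords 0.5868391672952469 0.11662992903715684 0.047658562001961696 tool x angle 3.0415980429309473 F [1.2692 0.592  0.0572] hold 0.0188 q6 -2.093563558341786
```

View pics/s3.png

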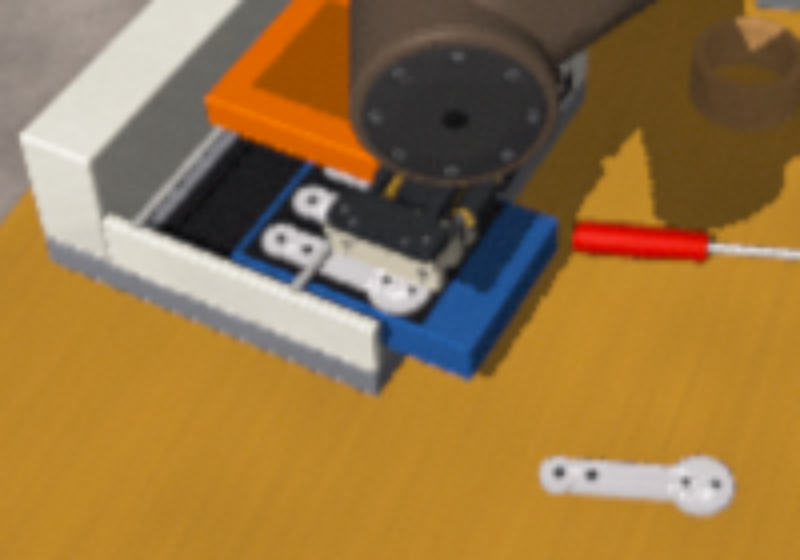

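The picture shows the fingers above the tray rather than in front of it, although TCP z reads 0.048. I'll check that by projecting the TCP and triangulating.

```bash
python3 - <<'E'
from h import *
s=arm.get_state()
for n in("side","top"):
    p=arm.camera_params(n);C=np.linalg.inv(p["T"])
    for w in(np.array(s["eef_pos"]),np.array(s["eef_pos"])+[0,0,.05]):
        c=C[:3,:3]@w+C[:3,3];print(n,p["fx"]*c[0]/c[2]+p["cx"],p["fy"]*c[1]/c[2]+p["cy"])
f=arm.grab_frame("top")[100:240,170:370];cv2.imwrite("pics/t3.png",cv2.resize(f,None,fx=4,fy=4)[:,:,::-1])
f=arm.grab_frame("side");print(cv2.approxPolyDP(blobs(f,"blue")[1],2,True)[:,0].tolist())
E
```

```text
side 241.90620707041973 216.96807418339517
side 241.5477096415847 204.89406824341242
top 228.34998086811385 189.69190699707138
top 227.2950965687763 184.388430738602
[[207, 191], [187, 213], [202, 220], [203, 218], [192, 214], [191, 211]]
```

View pics/t3.png

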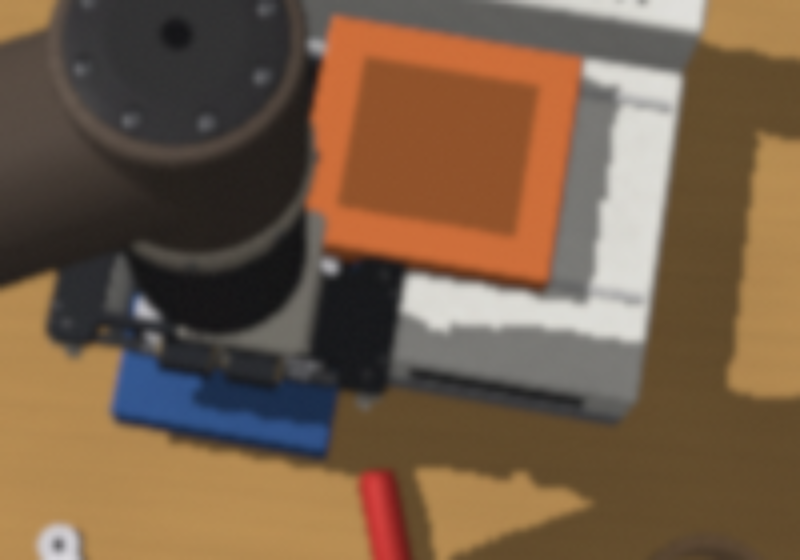

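```bash
python3 - <<'E'
from h import *
X=np.array([np.cos(.1),-np.sin(.1),0]);Y=np.array([np.sin(.1),np.cos(.1),0])
S=lambda u,v:(130+(u-1.5)/4,150+(v-1.5)/4)
T=lambda u,v:(170+(u-1.5)/4,100+(v-1.5)/4)
for n,a,b in(("FL top",T(116,408),S(468,355)),("FR top",T(328,445),S(556,222)),("FL bottom",T(116,418),S(468,376))):
    p,e=tri(a,b);print(n,p,e,"m",p@X,p@Y)
o,d=ray("side",S(437,287))
for ym in(.10,.117,.138):
    w=o+d*(ym-o@Y)/(d@Y);print("tip ray",w@X,w@Y,w[2])
E
python3 - <<'E'
import sys;sys.path.insert(0,'.')
from h import *
f=arm.grab_frame("wrist");cv2.imwrite("pics/w3.png",f[:,:,::-1])
E
```

```text
FL top [0.5555 0.1278 0.0525] 0.0050638709921427 m 0.5399508521589754 0.18259180676437578
FR top [ 0.5411 -0.0055  0.056 ] 0.005458552485203694 m 0.538967413098497 0.048552828270241745
FL bottom [0.5542 0.13   0.0326] 0.0036993705735235273 m 0.5384190663373412 0.18468353541236057
tip ray 0.6067657366622291 0.09999999999999998 0.0012264901111360693
tip ray 0.5970064538578489 0.11699999999999992 0.023793255060575058
tip ray 0.5849508692171441 0.13799999999999996 0.051669847056940554
```

View pics/w3.png

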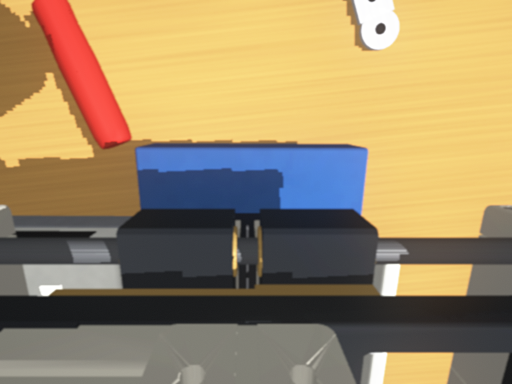

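```bash
python3 w.py "(137,147,.064)" "(366,147,.064)"; python3 - <<'E'
from h import *
p=arm.camera_params("wrist");H=np.linalg.inv(p["hand_eye"]);print(p["fx"],p["hand_eye"])
for q in([0,0,0],[0,0,-.0188],[0,0,-.066],[.0,.021,0]):
    c=H[:3,:3]@np.array(q)+H[:3,3];print(q,c,p["fx"]*c[0]/c[2]+p["cx"],p["fy"]*c[1]/c[2]+p["cy"])
E
```

```text
cam [0.5289 0.0637 0.2275]
(137,147,.064) [ 0.5363 -0.0003  0.064 ] machine 0.5336367308531305 0.0532541126992937
(366,147,.064) [0.5494 0.1304 0.064 ] machine 0.5336075171773714 0.18462108490566848
282.2557792426744 [[ 0.0007 -0.9696 -0.2446  0.066 ]
 [ 1.      0.0005  0.0008 -0.0003]
 [-0.0007 -0.2446  0.9696 -0.18  ]
 [ 0.      0.      0.      1.    ]]
[0, 0, 0] [0.0001 0.02   0.1907] 247.1155897710453 223.10022747111668
[0, 0, -0.0188] [0.0001 0.0246 0.1725] 247.1501389884086 233.74970790743808
[0, 0, -0.066] [0.0001 0.0361 0.1267] 247.28068441555308 273.989142503258
[0.0, 0.021, 0] [0.0211 0.02   0.1907] 278.19242394981126 223.11220320204788
```

The tray has not moved: its front is still at xm≈.537. The gripper body hides the fingertips in both fixed views. I'll lift, back off and turn 90° so the side camera can see the real tips.

Scaled: 0.11 m is 0.1467, 0.09 m is 0.12, -1.57 rad is -0.3925.

Call:
nudge_tcp([
  [[0,0,0,-0.04,0],[0,0,0,-0.08,0],[0,0.04,0,-0.0933,-0.03],[0,0.08,0,-0.0933,-0.06],[0,0.12,0,-0.0933,-0.09],[0,0.1467,0,-0.0933,-0.12],[0,0.1467,0,-0.0933,-0.15],[0,0.1467,0,-0.0933,-0.18],[0,0.1467,0,-0.0933,-0.21],[0,0.1467,0,-0.0933,-0.24],[0,0.1467,0,-0.0933,-0.27],[0,0.1467,0,-0.0933,-0.3],[0,0.1467,0,-0.0933,-0.33],[0,0.1467,0,-0.0933,-0.36],[0,0.1467,0,-0.0933,-0.3925],[0,0.1467,0,-0.0933,-0.3925],[0,0.1467,0,-0.0933,-0.3925]],
])

```text
t: 5.4
eef_pos: [0.4851, 0.0684, 0.1176]
ee_rot: [-3.142, 0.0, -1.675]
force: [-0.3, -0.5, 0.1]
width: 0.0004
gripper_force: 0.0
```

```bash
python3 - <<'E'
from h import *
f=arm.grab_frame("side")[130:290,180:380];cv2.imwrite("pics/s4.png",cv2.resize(f,None,fx=3.7,fy=3.7,interpolation=2)[:,:,::-1])
s=arm.get_state()
p=arm.camera_params("side");C=np.linalg.inv(p["T"])
for z in(0,.019,.04,.066):
        c=C[:3,:3]@(np.array(s["eef_pos"])+[0,0,z])+C[:3,3];print(z,(p["fx"]*c[0]/c[2]+p["cx"]-180)*3.7,3.7*(p["fy"]*c[1]/c[2]+p["cy"]-130))
E
python3 g.py
```

```text
0 364.4596959405968 309.34857211434064
0.019 365.4360372250001 291.3734189607817
0.04 366.54073212944616 271.0351823087144
0.066 367.9471420488192 245.14215278997645
t 5.45 machine coords 0.4758832398959177 0.11647357529230788 0.11760578237589388 tool x angle -1.676062832781374 F [-0.5734 -0.5532  1.0722] hold 0.0188 q6 -0.6474255009047265
```

View pics/s4.png

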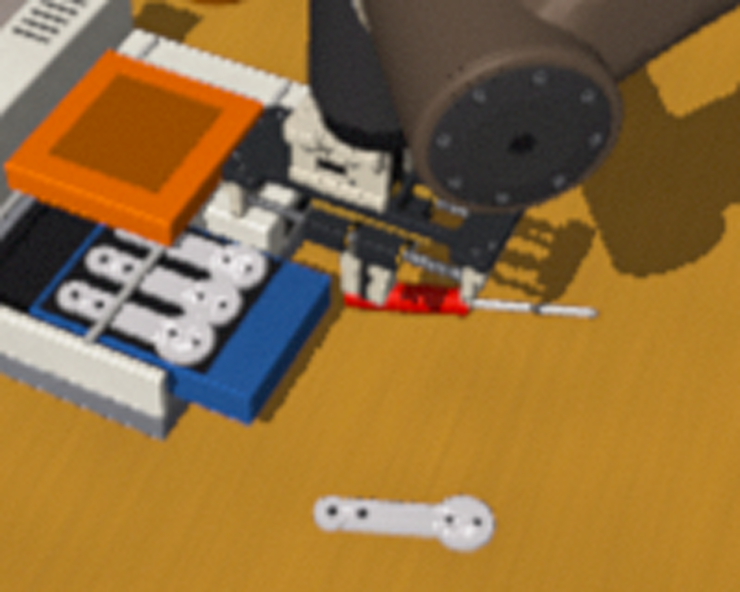

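The s4 picture shows the closed fingertips at about crop (367,292), while the reported TCP projects to (364,309). The real closed tips therefore sit about 18 mm above the reported TCP, so they skimmed over the tray. I'll redo the push at TCP z≈.032, which meets the tray face with either offset.

Scaled: 0.086 m is 0.1147, 0.075 m is 0.1, 1.57 rad is 0.3925.

Call:
nudge_tcp([
  [[0,0,0,0,0.03],[0,0,0,0,0.06],[0,0,0,0,0.09],[0,0,0,0,0.12],[0,0,0,0,0.15],[0,0,0,0,0.18],[0,0,0,0,0.21],[0,0,0,0,0.24],[0,0,0,0,0.27],[0,0,0,0,0.3],[0,0,0,0.0267,0.33],[0,0,0,0.0533,0.36],[0,0,0,0.08,0.3925],[0,0,0,0.1,0.3925],[0,0,0,0.1147,0.3925],[0,0,0,0.1147,0.3925],[0,0,0,0.1147,0.3925]],
])

```text
t: 6.87
eef_pos: [0.485, 0.0682, 0.0313]
ee_rot: [-3.141, -0.001, 3.039]
force: [0.5, -0.2, 1.1]
width: 0.0005
gripper_force: 0.0
```

```bash
python3 g.py
```

```text
t 6.8667 machine coords 0.47575155109381456 0.11626143021327204 0.03132159210156177 tool x angle 3.039265023315357 F [ 0.535  -0.2094  1.1335] hold 0.0188 q6 -2.2153699772636943
```

Scaled: -0.08 m is -0.1067, -0.072 m is -0.096.

Call:
nudge_tcp([
  [[0,-0.0133,0,0,0],[0,-0.0267,0,0,0],[0,-0.04,0,0,0],[0,-0.0533,0,0,0],[0,-0.064,0,0,0],[0,-0.0747,0,0,0],[0,-0.0853,0,0,0],[0,-0.096,0,0,0],[0,-0.1067,0,0,0]],
])

```text
t: 7.62
eef_pos: [0.5652, 0.06, 0.0314]
ee_rot: [-3.141, -0.001, 3.041]
force: [-3.3, 1.1, 3.0]
width: 0.0005
gripper_force: 1.6
```

```bash
python3 - <<'E'
from h import *
f=arm.grab_frame("wrist");b=blobs(f,"blue");print([cv2.boundingRect(k) for k in b[:2]])
f=arm.grab_frame("side");print([cv2.approxPolyDP(k,2,True)[:,0].tolist() for k in blobs(f,"blue") if k[:,0,0].max()<350])
E
python3 g.py
```

```text
[]
[[[207, 221], [223, 228], [230, 238], [235, 239], [241, 231], [227, 223], [222, 226]], [[195, 187], [177, 210], [202, 220], [203, 218], [180, 208], [197, 188]]]
t 7.7167 machine coords 0.5577608352182831 0.11665366574730376 0.03150095152121432 tool x angle 3.0412568108494487 F [-0.8827  0.3352 -0.341 ] hold 0.0188 q6 -2.121437751501894
```

The force reads -3.3 N and the tray has moved in. I'll carry on slowly to the stop.

Call:
nudge_tcp([
  [[0,-0.008,0,0,0],[0,-0.016,0,0,0],[0,-0.024,0,0,0],[0,-0.0293,0,0,0],[0,-0.0347,0,0,0]],
])

```text
t: 8.13
eef_pos: [0.5909, 0.0576, 0.0313]
ee_rot: [-3.141, -0.001, 3.041]
force: [-2.4, -0.4, -0.8]
width: 0.0004
gripper_force: 1.4
```

Call:
nudge_tcp([
  [[0,-0.004,0,0,0],[0,-0.008,0,0,0]],
])

```text
t: 8.3
eef_pos: [0.5944, 0.057, 0.0312]
ee_rot: [-3.141, -0.004, 3.041]
force: [-22.0, 8.8, 16.7]
width: 0.0005
gripper_force: 11.4
```

```bash
python3 g.py
```

```text
t 8.3 machine coords 0.5857640613506698 0.1160943233195697 0.03119827555688428 tool x angle 3.040552667022619 F [-22.0327   8.7562  16.6612] hold 0.0188 q6 -2.0919172650305535
```

22 N means the tray is at its stop, and TCP .586 + 12 mm of finger equals the front face at .598. I'll hold, back off and lift.

Scaled: -0.155 m is -0.2067, -0.06 m is -0.08.

Call:
nudge_tcp([
  [[0,0.004,0,0,0],[0,0.004,0,0,0],[0,0.0267,0,0,0],[0,0.0667,0,-0.0267,0],[0,0.0667,0,-0.08,0],[0,0.0667,0,-0.1333,0],[0,0.0667,0,-0.1867,0],[0,0.0667,0,-0.2067,0],[0,0.0667,0,-0.2067,0]],
])

```text
t: 9.05
eef_pos: [0.5506, 0.0632, 0.1926]
ee_rot: [3.137, 0.01, 3.042]
force: [0.4, 0.1, -1.4]
width: 0.0006
gripper_force: 0.0
```

```bash
python3 - <<'E'
from h import *
f=arm.grab_frame("side");print([(cv2.contourArea(k),cv2.approxPolyDP(k,2,True)[:,0].tolist()) for c in("orange","blue") for k in blobs(f,c) if k[:,0,0].max()<350])
E
python3 g.py "(.729,-.13,.186)"
```

```text
[(1636.5, [[209, 143], [181, 174], [182, 180], [226, 195], [235, 182], [225, 178], [224, 165], [228, 160], [234, 160], [238, 154]]), (79.0, [[225, 121], [228, 127], [240, 131], [238, 122]]), (675.0, [[248, 197], [235, 193], [215, 222], [207, 222], [223, 228], [227, 236], [248, 207]]), (88.5, [[188, 185], [169, 206], [202, 220], [201, 217], [172, 205]])]
t 9.1 machine coords 0.5401808471927463 0.11745999156052964 0.18980428036780933 tool x angle 3.0417526590985435 F [ 1.1538 -0.5524 -0.9137] hold 0.0188 q6 -2.1400274346243546
(.729,-.13,.186) world [ 0.7124 -0.2021  0.186 ] tool shift [-0.1888 -0.2475  0.0042]
```

Scaled: -0.247 m is -0.3293, -0.189 m is -0.252.

Call:
nudge_tcp([
  [[0,-0.028,-0.0373,0,0],[0,-0.056,-0.0733,0,0],[0,-0.084,-0.1107,0,0],[0,-0.112,-0.1467,0,0],[0,-0.14,-0.184,0,0],[0,-0.168,-0.22,0,0],[0,-0.196,-0.2573,0,0],[0,-0.224,-0.2933,0,0],[0,-0.252,-0.3293,0,0],[0,-0.252,-0.3293,0,0],[0,-0.252,-0.3293,0.04,0],[0,-0.252,-0.3293,0.08,0],[0,-0.252,-0.3293,0.12,0],[0,-0.252,-0.3293,0.144,0],[0,-0.252,-0.3293,0.144,0],[0,-0.252,-0.3293,0.144,0]],
])

```text
t: 10.43
eef_pos: [0.7096, -0.2026, 0.0767]
ee_rot: [-3.141, -0.003, 3.042]
force: [-0.2, 0.1, 1.0]
width: 0.0005
gripper_force: 0.0
```

```bash
python3 g.py
```

```text
t 10.4333 machine coords 0.7262813401650835 -0.1307860086285678 0.07672741907454889 tool x angle 3.0415332917634696 F [-0.1869  0.1359  0.9669] hold 0.0188 q6 -1.6559857079146512
```

Careful with the scale: shifts go in shares of 750 mm and turns go in shares of 4 rad. That gives: 0.12 m is 0.16, 0.01 m is 0.0133.

Call:
nudge_tcp([
  [[0,0,0.0133,0,0],[0,0,0.0267,0,0],[0,0,0.04,0,0],[0,0,0.0533,0,0],[0,0,0.0667,0,0],[0,0,0.08,0,0],[0,0,0.0933,0,0],[0,0,0.1067,0,0],[0,0,0.12,0,0],[0,0,0.1333,0,0],[0,0,0.1467,0,0],[0,0,0.16,0,0]],
])

```text
t: 11.43
eef_pos: [0.7226, -0.0821, 0.0787]
ee_rot: [-3.142, 0.0, 3.041]
force: [1.2, -2.5, 3.4]
width: 0.0004
gripper_force: 1.6
```

```bash
python3 g.py;  python3 - <<'E'
from h import *
f=arm.grab_frame("side");print([(cv2.contourArea(k),cv2.approxPolyDP(k,2,True)[:,0].tolist()) for c in("orange",) for k in blobs(f,c) if k[:,0,0].max()<350])
E
```

```text
t 11.4333 machine coords 0.7271895878317229 -0.009600083602350921 0.07866770860782343 tool x angle 3.0413241222600953 F [ 1.2161 -2.4628  3.3904] hold 0.0188 q6 -1.8248848835157783
[(2239.5, [[194, 160], [167, 189], [168, 195], [213, 212], [239, 178], [239, 172]])]
```

Scaled: 0.022 m is 0.0293, 0.018 m is 0.024.

Call:
nudge_tcp([
  [[0,0,0.008,0,0],[0,0,0.016,0,0],[0,0,0.024,0,0],[0,0,0.0293,0,0]],
])

```text
t: 11.82
eef_pos: [0.7242, -0.0607, 0.078]
ee_rot: [-3.141, -0.001, 3.041]
force: [-0.4, -2.1, -1.0]
width: 0.0002
gripper_force: 1.1
```

Call:
nudge_tcp([
  [[0,0,0.004,0,0],[0,0,0.008,0,0]],
])

```text
t: 11.98
eef_pos: [0.7247, -0.055, 0.0781]
ee_rot: [-3.141, -0.001, 3.041]
force: [-0.3, -2.9, -2.5]
width: 0.0002
gripper_force: 1.1
```

Call:
nudge_tcp([
  [[0,0,0.004,0,0],[0,0,0.0067,0,0]],
])

```text
t: 12.15
eef_pos: [0.7253, -0.05, 0.0782]
ee_rot: [-3.142, -0.001, 3.041]
force: [1.4, -2.2, -1.5]
width: 0.0003
gripper_force: 1.1
```

Scaled: 0.006 m is 0.008, 0.003 m is 0.004.

Call:
nudge_tcp([
  [[0,0,0.004,0,0],[0,0,0.008,0,0]],
])

```text
t: 12.32
eef_pos: [0.7257, -0.0448, 0.0783]
ee_rot: [-3.141, -0.001, 3.041]
force: [0.8, -17.8, -3.6]
width: 0.0006
gripper_force: 8.9
```

Call:
nudge_tcp([
  [[0,0,0.004,0,0],[0,0,0.0067,0,0]],
])

```text
t: 12.48
eef_pos: [0.7256, -0.0447, 0.0784]
ee_rot: [-3.135, -0.003, 3.04]
force: [2.0, -30.0, -4.8]
width: 0.0005
gripper_force: 14.8
```

```bash
python3 g.py
```

```text
t 12.4833 machine coords 0.7264770192126379 0.027982992352032585 0.07838145559124153 tool x angle 3.040488618014675 F [  2.0237 -29.9755  -4.7759] hold 0.0188 q6 -1.884178606811351
```

Shut: 30 N, and the position does not advance. I'll back off, lift and head for the green button.

Call:
nudge_tcp([
  [[0,0,-0.0027,0,0],[0,0,-0.0027,0,0],[0,0,-0.0267,0,0],[0,0,-0.0533,0,0],[0,0,-0.0533,-0.04,0],[0,0,-0.0533,-0.08,0],[0,0,-0.0533,-0.12,0],[0,0,-0.0533,-0.1467,0],[0,0,-0.0533,-0.1467,0]],
])

```text
t: 13.23
eef_pos: [0.7256, -0.0794, 0.1953]
ee_rot: [3.14, 0.01, 3.042]
force: [-0.2, -0.1, 1.1]
width: 0.0005
gripper_force: 0.0
```

```bash
python3 - <<'E'
from h import *
f=arm.grab_frame("side");print([(cv2.contourArea(k),cv2.approxPolyDP(k,2,True)[:,0].tolist()) for c in("orange","blue") for k in blobs(f,c) if k[:,0,0].max()<350])
E
python3 g.py "(.4236,.3862,.12)"
```

```text
[(2433.5, [[190, 164], [160, 197], [160, 202], [206, 221], [233, 186], [233, 180]]), (165.0, [[249, 107], [249, 114], [245, 120], [237, 123], [225, 121], [227, 127], [233, 130], [247, 128], [246, 121], [251, 115]]), (677.0, [[248, 197], [235, 193], [215, 222], [208, 222], [223, 228], [227, 236], [249, 205]])]
t 13.2833 machine coords 0.7288183209394734 -0.0063224873377017874 0.19249289328725033 tool x angle 3.041700426710257 F [ 0.9907 -0.1828 -1.3588] hold 0.0188 q6 -1.8280990734772826
(.4236,.3862,.12) world [0.46  0.342 0.12 ] tool shift [0.3056 0.3924 0.0713]
```

Scaled: 0.392 m is 0.5227, 0.362 m is 0.4827.

Call:
nudge_tcp([
  [[0,0.032,0.04,0,0],[0,0.0627,0.08,0,0],[0,0.0947,0.12,0,0],[0,0.1253,0.1613,0,0],[0,0.1573,0.2013,0,0],[0,0.188,0.2413,0,0],[0,0.22,0.2813,0,0],[0,0.2507,0.3213,0,0],[0,0.2827,0.3627,0,0],[0,0.3133,0.4027,0,0],[0,0.3453,0.4427,0,0],[0,0.376,0.4827,0,0],[0,0.408,0.5227,0,0],[0,0.408,0.5227,0.04,0],[0,0.408,0.5227,0.08,0],[0,0.408,0.5227,0.1067,0],[0,0.408,0.5227,0.1067,0]],
])

```text
t: 14.7
eef_pos: [0.4547, 0.3394, 0.1037]
ee_rot: [-3.136, -0.005, 3.041]
force: [-0.6, -1.0, -0.1]
width: 0.0001
gripper_force: 0.0
```

```bash
python3 - <<'E'
from h import *
f=arm.grab_frame("wrist");cv2.imwrite("pics/w5.png",f[:,:,::-1])
f=arm.grab_frame("top");print([(cv2.contourArea(k),cv2.approxPolyDP(k,2.5,True)[:,0].tolist()) for c in("orange","blue") for k in blobs(f,c)])
for k in blobs(f,"orange")[:1]:
  X=np.array([np.cos(.1),-np.sin(.1),0]);Y=np.array([np.sin(.1),np.cos(.1),0])
  for q in cv2.approxPolyDP(k,2.5,True)[:,0]:
    w=plane("top",q,.106);print(w@X,w@Y)
E
python3 g.py
```

```text
[(3619.5, [[210, 97], [198, 150], [261, 163], [271, 107]]), (68.0, [[428, 131], [415, 141], [401, 141], [418, 143]]), (974.5, [[207, 158], [203, 173], [205, 181], [255, 189], [259, 167], [255, 172], [209, 164]])]
0.8005801118822287 0.20136251995293913
0.6573395976696161 0.20220611518339135
0.6515880447488862 0.04572153065764063
0.8007979470574437 0.04607552958579867
t 14.8 machine coords 0.4209708089497271 0.3851803842385546 0.10822201792501632 tool x angle 3.0416332106064727 F [-0.5425  0.5959  0.9572] hold 0.0188 q6 -2.6545551783610786
```

View pics/w5.png

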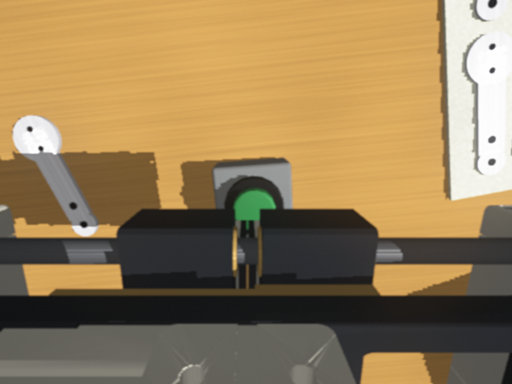

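The wrist view shows the green button straight ahead, with its near edge at (255,187) and its width running from u=234 to 277.

```bash
python3 w.py "(255,187,.062)" "(234,208,.062)" "(277,208,.062)" ; python3 g.py "(.4236,.3862,.065)"
```

```text
cam [0.3918 0.3478 0.2883]
(255,187,.062) [0.4435 0.3491 0.062 ] machine 0.40644963957493174 0.39163588633141105
(234,208,.062) [0.4597 0.3299 0.062 ] machine 0.4244960770310879 0.374184911986178
(277,208,.062) [0.4633 0.3658 0.062 ] machine 0.424462710212028 0.41019718712791164
t 14.8 machine coords 0.4209708089497271 0.3851803842385546 0.10822201792501632 tool x angle 3.0416332106064727 F [-0.5425  0.5959  0.9572] hold 0.0188 q6 -2.6545551783610786
(.4236,.3862,.065) world [0.46  0.342 0.065] tool shift [-0.0027  0.0011  0.0432]
```

Centre ≈ (.4245, .389–.392) and width 36 mm, which matches. Going down slowly.

Scaled: 0.06 m is 0.08, -0.003 m is -0.004.

Call:
nudge_tcp([
  [[0,-0.004,0.0067,0.02,0],[0,-0.004,0.0067,0.04,0],[0,-0.004,0.0067,0.056,0],[0,-0.004,0.0067,0.0667,0],[0,-0.004,0.0067,0.0747,0],[0,-0.004,0.0067,0.08,0],[0,-0.004,0.0067,0.08,0]],
])

```text
t: 15.38
eef_pos: [0.4611, 0.3462, 0.0486]
ee_rot: [3.141, 0.0, 3.041]
force: [0.1, -0.5, 0.1]
width: 0.0005
gripper_force: 0.0
```

Call:
nudge_tcp([
  [[0,0,0,0.0027,0],[0,0,0,0.0053,0],[0,0,0,0.0053,0]],
])

```text
t: 15.63
eef_pos: [0.461, 0.3463, 0.0447]
ee_rot: [3.141, 0.0, 3.041]
force: [-0.1, 0.3, -0.8]
width: 0.0009
gripper_force: 0.0
```

Call:
nudge_tcp([
  [[0,0,0,0.0027,0],[0,0,0,0.0053,0],[0,0,0,0.0053,0]],
])

```text
t: 15.88
eef_pos: [0.461, 0.3463, 0.0403]
ee_rot: [3.142, -0.0, 3.041]
force: [-0.2, -0.5, 1.2]
width: 0.0003
gripper_force: 0.5
```

Scaled: 0.003 m is 0.004, 0.002 m is 0.0027.

Call:
nudge_tcp([
  [[0,0,0,0.0027,0],[0,0,0,0.004,0],[0,0,0,0.004,0]],
])

```text
t: 16.13
eef_pos: [0.4611, 0.3463, 0.0375]
ee_rot: [3.142, 0.0, 3.042]
force: [-0.3, 0.8, 2.9]
width: 0.0007
gripper_force: 1.2
```

Call:
nudge_tcp([
  [[0,0,0,0.0027,0],[0,0,0,0.004,0],[0,0,0,0.004,0]],
])

```text
t: 16.38
eef_pos: [0.461, 0.3463, 0.0345]
ee_rot: [3.142, 0.0, 3.042]
force: [0.2, 1.1, 3.7]
width: 0.0005
gripper_force: 1.8
```

Call:
nudge_tcp([
  [[0,0,0,0.0027,0],[0,0,0,0.0027,0]],
])

```text
t: 16.55
eef_pos: [0.4612, 0.3464, 0.0341]
ee_rot: [3.141, 0.001, 3.042]
force: [-6.2, -2.5, 15.3]
width: 0.0004
gripper_force: 7.5
```

The spring force built up over about 6 mm and then met a hard stop at 15 N, so the button is fully down. I'll release and lift clear.

Scaled: -0.12 m is -0.16, -0.09 m is -0.12.

Call:
nudge_tcp([
  [[0,0,0,0,0],[0,0,0,0,0],[0,0,0,-0.0133,0],[0,0,0,-0.04,0],[0,0,0,-0.08,0],[0,0,0,-0.12,0],[0,0,0,-0.16,0],[0,0,0,-0.16,0],[0,0,0,-0.16,0]],
])

```text
t: 17.3
eef_pos: [0.4615, 0.3471, 0.1545]
ee_rot: [3.138, 0.002, 3.041]
force: [-0.8, 0.2, -0.4]
width: 0.0003
gripper_force: 0.0
```

```bash
python3 - <<'E'
from h import *
print(arm.get_state()["force"]);f=arm.grab_frame("top");X=np.array([np.cos(.1),-np.sin(.1),0]);Y=np.array([np.sin(.1),np.cos(.1),0])
for c,z in(("orange",.106),("blue",.03)):
  for q in cv2.approxPolyDP(blobs(f,c)[0],2.5,True)[:,0]:
    w=plane("top",q,z);print(c,w@X,w@Y)
E
```

```text
[-0.8116  0.2033 -0.3765]
orange 0.8005801118822287 0.20136251995293913
orange 0.6573395976696161 0.20220611518339135
orange 0.6515880447488862 0.04572153065764063
orange 0.8007979470574437 0.04607552958579867
blue 0.6654338978210245 0.1892223563204956
blue 0.6029776266652794 0.1843809611840617
blue 0.6050468466328013 0.05151089534996985
blue 0.6650652250819551 0.051514967234286224
blue 0.649881514175281 0.05939092465606312
blue 0.6489474508230514 0.17262793128141402
```

Tray front is at .603 (front face ≈.60) and the hood at ym .046–.202, so both are closed. Handing in.

```bash
python3 -c "
from station import arm
print(arm.job_done())"
```

```text
the job is handed in; nothing more can be done
None
```

I pushed the tray home, then the hood shut, then pressed and released the green button, and handed the job in at about 17 s; no verdict came back. The tray needed a second push, because the first pass skimmed over its top without moving it.

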